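# Stand the toppled toy robot back on its display mark

## Robot

A 6-joint arm with a two-finger parallel gripper is mounted at the origin on the work surface. World frame = base frame: x ahead of the robot, y to its left, z up, the work surface at z = 0. Lengths are in m, angles in rad, forces in N, time in s.
With the tool pointing down it reaches from about 0.3 to 0.875 m from the base axis. Payload 6.4 kg.
Tool frame: the origin (TCP) lies at the centre of the arm's flange, where the gripper is bolted on; the fingertips stand 173 mm ahead of it and the grasp point (between the pads) lies 155 mm ahead of it; z points along the fingers, y is the line along which they close (so a half turn about z gives the same grasp; the last joint's range is limited). The gripper opens to 85 mm and grips with 20 to 120 N. Pads are 22 mm wide; open, the fingers measure 114 mm over their backs; the gripper's body (76 mm by 85 mm) begins 54 mm behind the grasp point. The pads swing forward as they close: fully open they stand 13 mm farther back than shut.
Start: joints at [-1.409, 0.181, 1.607, -0, 1.354, -0.206], TCP at [0.207, -0.537, 0.405] pointing down, gripper open.
Joint ranges: [-2.99, 2.99], [-0.89, 2.07], [0.3, 2.58], [-1.14, 4.28], [0, 2.63], [-3.12, 3.12]. Speed limits (rad/s): [2.57, 2.57, 3.01, 3.14, 3.14, 3.14].

## Interface

Orientations are given as a unit quaternion [w, x, y, z].
In Python, from bench import get_obs, camera, get_calibration, hand_in gives the robot as it stands. The module is installed in compiled form; this text tells all that it offers.
- The arm moves only by the tool drive_tool, never from a script. Its argument "increments" is a list of rows, each a list of 2 entries, a list of its own where there are three numbers: the shift along the tool's x, y, z normalised to -1 to 1, where 1 is 250 mm, then the turn about the tool's z normalised to -1 to 1, where 1 is 90 degrees. A call has exactly 8 rows; each row is the pose to reach, as a shift and turn from the pose commanded when the call began, along the tool's axes at that moment; what a row does not reach only later rows make up. A row lasts 1/8 s, in which the tool goes at most 62.5 mm and 10.7 degrees, less where a joint would pass 70% of its speed; a pose out of reach is approached as far as the arm can. A call with a number of a shift or a turn outside -1 to 1 is refused whole. A call with a gripper value outside its range is refused whole. "claw" is the closure, from 0 (fully open) to 1 (shut), set as the call begins (left out, the last holds). The fingers move at their own pace and stop on an object; the grip force is fixed at half the most. Time passes only in rows, so rows that repeat a pose let the fingers close, or fill a call up. It gives the time, the measured TCP pose, the force and the opening at its end, in the units of the state.
- get_obs(): the state, without advancing time (a new reading comes with each control period).
- camera(name): name is "scene" or "top" or "wrist"; returns the picture (420x560x3 uint8, blue, green, red); there is no depth.
- get_calibration(name): a dict with "K" (3x3 intrinsics, pixels), "origin" and "orientation" of the camera in the world. Camera axes: x right, y down, z forward; pixel columns grow to the right and rows downward; lengths in m; the calibration is good to about 2 mm. The wrist camera is an equidistant fisheye: a pixel r from the principal point sees the ray r / f radians off the axis. A picture is of the moment at which its call begins: read the wrist's pose just before it. get_calibration takes no time and is no camera call; for the wrist camera it gives the pose at the moment of the call.
- hand_in(): hands the job in, once; it reports no verdict.
The state is a dict: "time_s": time; "q": joint angles; "dq": joint speeds; "joint_efforts": joint torques, N m; "eef_pos": TCP position; "eef_rot": TCP orientation; "wrist_force": force on the tool from outside, world axes, zero at the start; "torque": the same for the moment, N m; "opening": opening from 0.0 (shut) to 1.0 (fully open).
Only numpy, scipy, OpenCV 4.12 (cv2) and the standard library are available. Lean on these libraries where they do the work, as an engineer would, in place of code of your own. Each camera call takes 0.05 s, during which the arm holds its last target. There are 200 camera calls.

## Task

The toy robot on the display table has fallen on its back. Tip it up onto its foot plate and let it down gently, without letting it drop or thump down, then slide it, standing, to the middle of the round mark and let go. Leave the gift box, the toy car and the doll where they are.

Things in the scene. Friction and masses are not known exactly. Their poses are not given: they have to be found in the camera images.
- toy: Toppled toy robot, loose, 0.45 to 0.75 kg. Yellow foot plate 130 x 130 x 16 mm; on it, all centred, a blue torso 90 x 90 mm up to 110 mm, neck 70 mm, white head 88 x 88 mm from 116 to 180 mm. Origin: centre of the foot's underside; z foot to head, x to the back, face looks along -x. Starts on its back, face up, head away from the arm, z dipping 7 deg to the head.
- toy_rim (a point): Middle of the foot plate's front rim (toy's -x side), half way through its 16 mm thickness; axes as toy. while it lies on its back this rim is uppermost, about 130 mm up, and stands 20 mm proud of the torso: a finger fits behind it. Torso and head are too wide to grip.
- toy_heel (a point): Middle of the lower edge of the foot plate's back rim (toy's +x side); axes as toy. The toy tips up over this edge; table friction 0.5 to 0.7 usually holds it there. Centre of mass 47 mm above the foot's underside: balance with the plate leaning 36 deg from vertical, then it falls by itself and too hard, unless held back till the front rim is within about 15 mm of the table.
- mark: Round display mark, flat on the table and fixed, nothing to bump into: yellow rim 180 mm across, white inside, green centre spot. Origin at its centre, at table height. It may be to the left or to the right.
- gift: Bystander: green gift box with a red ribbon, 80 x 80 x 70 mm high, loose. Origin: centre of its underside.
- car: Bystander: red toy car, 120 mm long (x), 76 mm wide, 62 mm high, loose. Origin: on the table under its middle.
- doll: Bystander: round orange doll, 80 mm across, 120 mm high, loose. Origin: centre of its underside.
Things that resemble listed ones, but are neither listed nor needed, are in the scene too. Of the things like the toy, leave any that is brown or purple; of the rest the smaller one is meant.

How it is judged:
On the way, in this order (a step that is already met when the one before it is completed fails the run):
1. the toy robot stands upright on its foot plate on the table (angle between toy's own z axis and vertical below 0.06 rad and height (world z) of toy below 0.006 m and angular speed of toy below 0.3 rad/s), for 0.3 s.
2. it stands at the middle of the mark (angle between toy's own z axis and vertical below 0.06 rad and horizontal distance between toy and mark below 0.02 m), for 0.2 s.
At the end, for the whole second after the job is handed in: The toy robot stands still and upright (within 0.06 rad) on its foot plate on the table, the centre of its foot within 20 mm of the centre of the mark (all of step 2 and height (world z) of toy below 0.006 m and linear speed of toy below 0.02 m/s and angular speed of toy below 0.2 rad/s); the robot touches nothing.
It fails at once if the toy robot drops or thumps down (turning faster than 4.5 rad/s) (angular speed of toy above 4.5 rad/s).
It fails at once if the gift box is moved by more than 15 mm (distance of gift from where it was at the start of the episode above 0.015 m).
It fails at once if the toy car is moved by more than 15 mm (distance of car from where it was at the start of the episode above 0.015 m).
It fails at once if the doll is moved by more than 15 mm (distance of doll from where it was at the start of the episode above 0.015 m).
It also fails if it takes over 72 s, if anything falls off the work surface, if the arm or the gripper's body presses on something with over 40 N, if the wrist force passes 120 N, or if a joint passes its speed limit or range.

## Working session

There is one attempt and no reset: what is moved stays moved. The work goes in short steps, Python scripts to look and compute and a tool call to move; the robot and the scene stay as the last step left them, time stands still between calls to the robot, and variables do not carry over. Pictures are saved under pics/ and viewed, on a budget of 10 in all, crops included, one or two more only if the job needs it, and the job is handed in when it is done.

Besides the shell and the picture viewer there is one more tool, called after "Call:" as name(argument=value, ...) on one line, values as JSON. drive_tool: Moves the arm, as the interface text tells. Its arguments: {"type":"object","properties":{"increments":{"type":"array","items":{"type":"array"}},"claw":{"type":"number"}},"required":["increments"]}

```bash
mkdir -p pics
python3 - <<'E'
from bench import *
import cv2
o=get_obs();print(o)
for n in("scene","top"):
    cv2.imwrite(f"pics/{n}0.png",camera(n));print(n,get_calibration(n))
print(get_calibration("wrist"))
E
```

```text
{'time_s': 0.0, 'q': array([-1.40930742e+00,  1.81549376e-01,  1.60800577e+00, -3.55316804e-05,
        1.35380131e+00, -2.06320369e-01]), 'dq': array([ 1.38095020e-04,  1.49074688e-03,  7.17791571e-04, -1.68760757e-03,
       -3.21378192e-04, -8.82324439e-06]), 'joint_efforts': array([-3.24166449e-04, -4.44866288e+01, -3.51341057e+01, -2.12496498e-04,
        9.10090195e-03,  1.46116088e-05]), 'eef_pos': array([ 0.20671279, -0.53628586,  0.40378028]), 'eef_rot': array([-8.82072253e-04,  9.83136064e-01,  1.82873459e-01,  2.42541567e-06]), 'wrist_force': array([0.18329033, 0.44590316, 1.02043822]), 'torque': array([-0.03591896,  0.02353096, -0.01016943]), 'opening': 1.0034650174105313}
scene {'K': array([[421.33473369,   0.        , 285.86933564],
       [  0.        , 421.33473369, 210.46938956],
       [  0.        ,   0.        ,   1.        ]]), 'origin': array([ 1.12925804, -0.5362536 ,  0.86196607]), 'orientation': array([-0.33214145,  0.82027292,  0.42967671, -0.17947787])}
top {'K': array([[510.98147197,   0.        , 285.80509678],
       [  0.        , 510.98147197, 208.06504013],
       [  0.        ,   0.        ,   1.        ]]), 'origin': array([ 0.36010791, -0.10906388,  1.61806228]), 'orientation': array([-0.03871035,  0.70784976, -0.7044453 ,  0.03474247])}
{'K': array([[325.1922621 ,   0.        , 279.6754874 ],
       [  0.        , 325.1922621 , 212.78738964],
       [  0.        ,   0.        ,   1.        ]]), 'origin': array([ 0.28173424, -0.50684295,  0.37125998]), 'orientation': array([ 0.12834585,  0.81431121, -0.55903256, -0.08892241])}
```

View pics/top0.png

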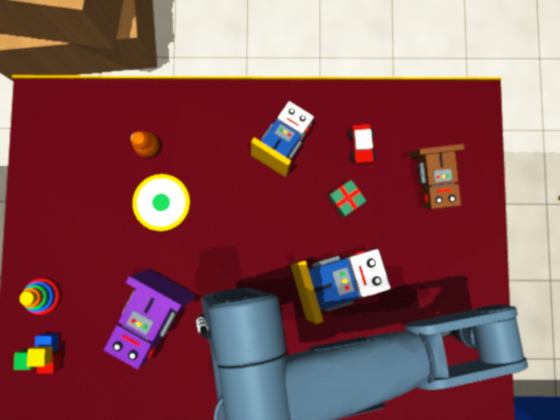

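View pics/scene0.png

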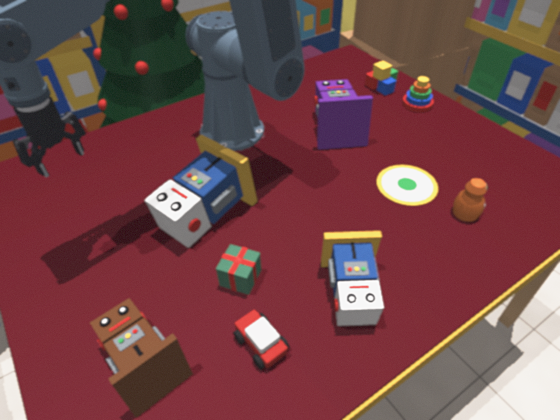

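Top view: the toy is the smaller robot at about (282,138), its yellow plate running from (252,145) to (290,170). The mark is at (161,203), the gift at (348,198), the car at (362,143) and the doll at (145,143). I'll enlarge the toy next.

```bash
cat > h.py <<'E'
import numpy as np,cv2
from scipy.spatial.transform import Rotation as R
from bench import *
def rot(q): return R.from_quat([q[1],q[2],q[3],q[0]])
def px2w(n,uv,z):
    c=get_calibration(n);d=rot(c['orientation']).apply(np.linalg.inv(c['K'])@[*uv,1]);o=c['origin']
    return o+d*(z-o[2])/d[2]
def w2px(n,p):
    c=get_calibration(n);q=rot(c['orientation']).inv().apply(np.array(p)-c['origin']);return (q@c['K'].T)[...,:2]/q[...,2:]
E
python3 - <<'E'
from h import *
t=cv2.imread("pics/top0.png");s=cv2.imread("pics/scene0.png")
a=cv2.resize(t[90:190,235:335],(600,600),interpolation=cv2.INTER_CUBIC)
cv2.imwrite("pics/c1.png",a)
b=cv2.resize(s[220:340,310:400],None,fx=5,fy=5,interpolation=cv2.INTER_CUBIC)
cv2.imwrite("pics/c2.png",b)
for n,uv in(("top",(161,203)),("scene",(407.5,184))): print("mark",px2w(n,uv,0))
for n,uv,z in(("gift",(348,198),.07),("car",(362,144),.05),("doll",(145,143),.06)): print(n,px2w("top",uv,z))
E
```

```text
mark [0.54329498 0.29883472 0.        ]
mark [0.54937541 0.3010307  0.        ]
gift [ 0.55328149 -0.28951122  0.07      ]
car [ 0.72592629 -0.33682485  0.05      ]
doll [0.72416351 0.33928855 0.06      ]
```

View pics/c1.png

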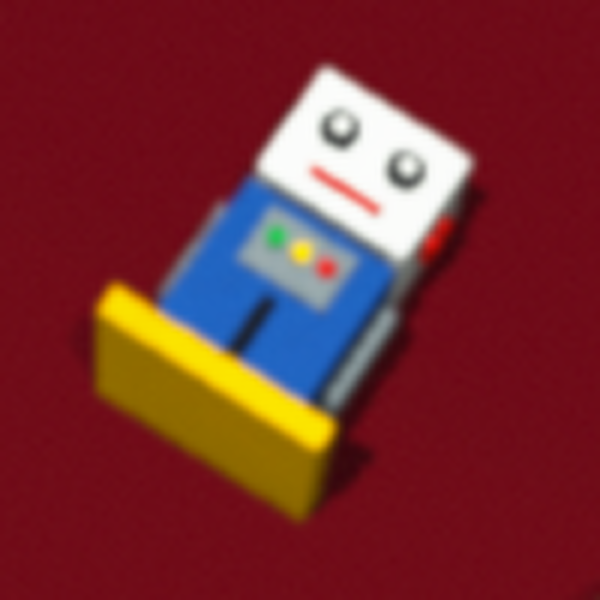

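View pics/c2.png

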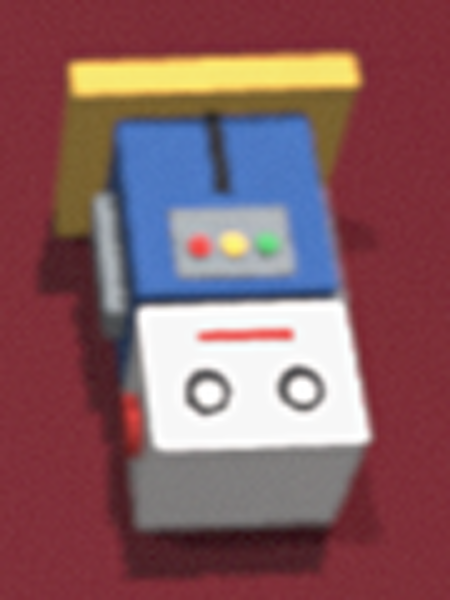

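```bash
cat > fit.py <<'E'
from h import *
from scipy.optimize import least_squares
f=.065;e=.044
top=[((-f,f,0),(97,310)),((-f,-f,0),(330,450)),((-f,f,.016),(117,283)),((-f,-f,.016),(337,425)),((f,f,0),(97,393)),((f,-f,0),(302,522)),
((-e,e,.18),(326,65)),((-e,-e,.18),(472,162)),((-e,-e,.116),(410,265)),((-e,e,.116),(257,165))]
sc=[((-f,-f,0),(68,65)),((-f,f,0),(357,53)),((-f,f,.016),(360,83)),((-f,-f,.016),(72,97)),((-e,-e,.116),(137,308)),((-e,e,.116),(345,300)),((-e,e,.18),(370,440)),((-e,-e,.18),(155,450)),((e,-e,.18),(137,528)),((e,e,.18),(335,525))]
def pose(p,tilt=np.radians(7)):
    x,y,a=p;h=np.array([np.cos(a),np.sin(a),0]);k=np.array([0,0,1.])
    Z=np.cos(tilt)*h-np.sin(tilt)*k;X=-np.cos(tilt)*k-np.sin(tilt)*h
    M=np.c_[X,np.cross(Z,X),Z]
    o=np.array([x,y,0]);o[2]=-(M@[f,0,.016])[2];return M,o
def res(p):
    M,o=pose(p);r=[]
    for n,L,off,s in(("top",top,(235,90),6),("scene",sc,(310,220),5)):
        P=np.array([q for q,_ in L])@M.T+o
        U=np.array([u for _,u in L])
        U=(U+.5)/s-.5+off
        r.append((w2px(n,P)-U).ravel())
    return np.concatenate(r)
if __name__=="__main__":
    s=least_squares(res,[.7,-.1,-.5]);M,o=pose(s.x)
    print(s.x,np.degrees(s.x[2]));print(np.round(s.fun.reshape(-1,2),1).tolist())
    for n,q in(("rim",(-f,0,.008)),("heel",(f,0,0)),("O",(0,0,0)),("rimL",(-f,f,.016)),("rimR",(-f,-f,.016)),("inner",(-.045,0,.016)),("headtop",(-e,0,.18))): print(n,(M@q+o).round(4))
E
python3 fit.py
```

```text
[ 0.67288431 -0.04653151 -0.56466928] -32.35316682310682
[[0.2, -0.1], [-1.7, -0.2], [-0.2, 0.1], [-0.0, -0.3], [0.5, -0.5], [0.3, -0.5], [-0.0, 0.3], [-0.2, -0.9], [-0.9, -1.6], [0.3, -0.1], [0.4, -0.1], [-1.3, 0.3], [-0.7, 0.1], [0.3, -0.8], [0.5, 0.3], [-0.9, 0.5], [-0.7, -0.2], [0.4, -0.6], [0.1, 0.2], [-0.7, -0.7]]
rim [ 0.6863 -0.055   0.13  ]
heel [ 0.6662 -0.0423  0.0019]
O [ 0.6729 -0.0465  0.0665]
rimL [ 0.7278 -0.0044  0.129 ]
rimR [ 0.6582 -0.1142  0.129 ]
inner [ 0.6909 -0.058   0.1092]
headtop [ 0.8283 -0.145   0.0882]
```

The model fit is good to about 1 px. The toy's heel is at (0.666, -0.042), its yaw is -32.4°, and the mark is at about (0.546, 0.300). The open gripper's far finger goes behind the rim, pulls the plate up to balance, and then its back holds the torso and head face while the toy comes down. I'm moving over there now.

Call:
drive_tool(increments=[[[0.1, -0.05, 0], -0.1], [[0.24, -0.12, 0], -0.2], [[0.38, -0.19, 0], -0.3], [[0.52, -0.26, 0], -0.406], [[0.66, -0.33, 0], -0.406], [[0.8, -0.4, 0], -0.406], [[0.9, -0.44, 0], -0.406], [[0.94, -0.46, 0], -0.406]], claw=0)

```text
time_s: 1.1
eef_pos: [0.3854, -0.3437, 0.4044]
eef_rot: [-0.0, 0.876, 0.483, -0.0]
wrist_force: [-0.2, 0.1, -0.7]
opening: 1.003
```

Call:
drive_tool(increments=[[[0.08, 0.02, 0], 0], [[0.2, 0.04, 0], 0], [[0.34, 0.06, 0], 0], [[0.48, 0.09, 0], 0], [[0.62, 0.11, 0], 0], [[0.72, 0.13, 0], 0], [[0.79, 0.15, 0], 0], [[0.81, 0.15, 0], 0]])

```text
time_s: 2.1
eef_pos: [0.5252, -0.1937, 0.4044]
eef_rot: [-0.0, 0.876, 0.482, -0.0]
wrist_force: [-0.5, -0.5, 0.3]
opening: 0.998
```

```bash
cat > st.py <<'E'
from h import *
import sys
# usage: st.py  D  lat  z_tcp : target tool axis rel. heel (D toward arm along -h, lat along toy +y), all mm -> increments
HE=np.array([.6662,-.0423]);A=np.radians(-32.35);H=np.array([np.cos(A),np.sin(A)]);L=np.array([-H[1],H[0]])
def show():
    o=get_obs();r=rot(o['eef_rot']);p=o['eef_pos']
    yy=r.apply([0,1,0]);d=p[:2]-HE
    print('t %.2f pos %s yhead %.2f D %.1f lat %.1f z %.1f F %s op %.2f'%(o['time_s'],p.round(4),np.degrees(np.arctan2(yy[1],yy[0])),-d@H*1e3,d@L*1e3,p[2]*1e3,o['wrist_force'].round(2),o['opening']))
    return o,r,p
if __name__=="__main__":
    o,r,p=show()
    if len(sys.argv)>3:
        D,l,z=[float(v)/1e3 for v in sys.argv[1:4]]
        t=np.r_[HE-D*H+l*L,z]
        print('inc',(r.inv().apply(t-p)/.25).round(3))
E
python3 st.py 0.5 0 330
```

```text
t 2.10 pos [ 0.5252 -0.1937  0.4044] yhead -32.35 D 38.1 lat -203.4 z 404.4 F [-0.45 -0.53  0.33] op 1.00
inc [0.814 0.15  0.297]
```

Call:
drive_tool(increments=[[[0.1, 0.02, 0], 0], [[0.26, 0.05, 0], 0], [[0.42, 0.08, 0], 0], [[0.58, 0.11, 0.02], 0], [[0.72, 0.13, 0.08], 0], [[0.79, 0.15, 0.18], 0], [[0.814, 0.15, 0.28], 0], [[0.814, 0.15, 0.34], 0]])

```text
time_s: 3.1
eef_pos: [0.6651, -0.0425, 0.3178]
eef_rot: [-0.001, 0.876, 0.482, -0.001]
wrist_force: [0.0, -0.4, 0.1]
opening: 0.996
```

```bash
python3 st.py 0.5 0 290
python3 - <<'E'
from h import *
a=camera("wrist");b=camera("scene")[120:330,260:540]
cv2.imwrite("pics/w1.png",np.hstack([a[:, :400],cv2.resize(b,(400,300))[:, :].copy() if 0 else cv2.copyMakeBorder(cv2.resize(b,(400,300)),0,120,0,0,0)]))
E
```

```text
t 3.10 pos [ 0.6651 -0.0425  0.3178] yhead -32.40 D 0.8 lat -0.8 z 317.8 F [ 0.03 -0.43  0.06] op 1.00
inc [0.003 0.002 0.111]
```

View pics/w1.png

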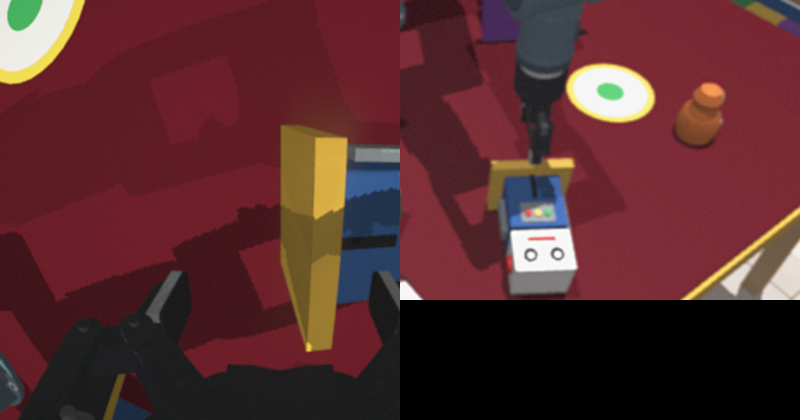

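Wrist view: the plate at about (315,230) is between the fingers, with the far finger at (385,290) above the torso next to the plate. The scene crop shows the same. Next I'll descend and feel for the torso.

Call:
drive_tool(increments=[[[0, 0, 0.02], 0], [[0, 0, 0.04], 0], [[0, 0, 0.06], 0], [[0, 0, 0.08], 0], [[0, 0, 0.1], 0], [[0, 0, 0.12], 0], [[0, 0, 0.125], 0], [[0, 0, 0.125], 0]])

```text
time_s: 4.2
eef_pos: [0.6655, -0.0421, 0.2883]
eef_rot: [-0.0, 0.876, 0.482, -0.0]
wrist_force: [0.6, -0.6, 0.3]
opening: 0.996
```

Call:
drive_tool(increments=[[[0, 0, 0.006], 0], [[0, 0, 0.012], 0], [[0, 0, 0.018], 0], [[0, 0, 0.024], 0], [[0, 0, 0.03], 0], [[0, 0, 0.03], 0], [[0, 0, 0.03], 0], [[0, 0, 0.03], 0]])

```text
time_s: 5.2
eef_pos: [0.6655, -0.0421, 0.281]
eef_rot: [0.0, 0.876, 0.482, 0.0]
wrist_force: [-0.3, -0.3, 0.3]
opening: 1.003
```

Call:
drive_tool(increments=[[[0, 0, 0.006], 0], [[0, 0, 0.012], 0], [[0, 0, 0.018], 0], [[0, 0, 0.02], 0], [[0, 0, 0.02], 0], [[0, 0, 0.02], 0], [[0, 0, 0.02], 0], [[0, 0, 0.02], 0]])

```text
time_s: 6.2
eef_pos: [0.6655, -0.0421, 0.276]
eef_rot: [0.0, 0.876, 0.482, 0.0]
wrist_force: [0.2, -0.4, -0.1]
opening: 1.0
```

Call:
drive_tool(increments=[[[0, 0, 0.006], 0], [[0, 0, 0.012], 0], [[0, 0, 0.018], 0], [[0, 0, 0.02], 0], [[0, 0, 0.02], 0], [[0, 0, 0.02], 0], [[0, 0, 0.02], 0], [[0, 0, 0.02], 0]])

```text
time_s: 7.2
eef_pos: [0.6655, -0.0421, 0.271]
eef_rot: [0.0, 0.876, 0.482, 0.0]
wrist_force: [0.2, 0.3, 0.4]
opening: 1.0
```

The tip is free down to TCP 0.271, so the open tips sit about 160 mm ahead of the TCP and are now inside the notch. I'll pull the rim gently to about 15°.

Call:
drive_tool(increments=[[[0, -0.02, 0], 0], [[0, -0.05, -0.004], 0], [[0, -0.08, -0.008], 0], [[0, -0.11, -0.01], 0], [[0, -0.14, -0.016], 0], [[0, -0.17, -0.02], 0], [[0, -0.2, -0.024], 0], [[0, -0.226, -0.024], 0]])

```text
time_s: 8.2
eef_pos: [0.6174, -0.0115, 0.2772]
eef_rot: [0.0, 0.876, 0.482, 0.0]
wrist_force: [0.4, -1.1, -0.7]
opening: 1.0
```

```bash
python3 st.py 89 0 272
python3 - <<'E'
from h import *
b=camera("scene")[170:350,270:430]
cv2.imwrite("pics/s2.png",cv2.resize(b,None,fx=3,fy=3))
E
```

```text
t 8.20 pos [ 0.6174 -0.0115  0.2772] yhead -32.38 D 57.7 lat -0.1 z 277.2 F [ 0.41 -1.13 -0.68] op 1.00
inc [ 0.    -0.125  0.021]
```

View pics/s2.png

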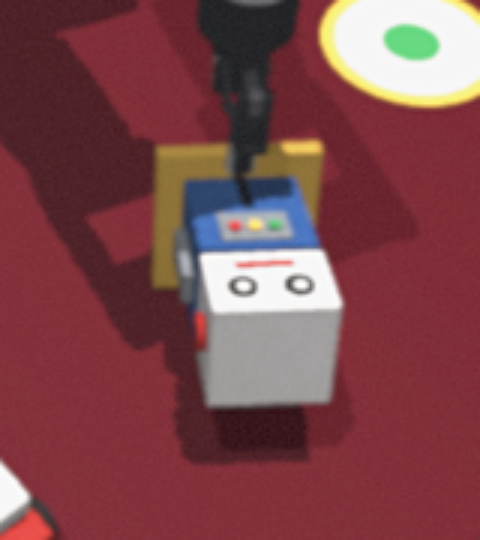

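Scene crop: the toy is tipping about its heel as planned. The heel corner at (155,288) in the crop hasn't slid. I'll continue past balance.

Call:
drive_tool(increments=[[[0, -0.03, 0.004], 0], [[0, -0.063, 0.01], 0], [[0, -0.095, 0.014], 0], [[0, -0.126, 0.02], 0], [[0, -0.15, 0.028], 0], [[0, -0.173, 0.036], 0], [[0, -0.19, 0.043], 0], [[0, -0.205, 0.05], 0]])

```text
time_s: 9.25
eef_pos: [0.5743, 0.0158, 0.2643]
eef_rot: [-0.0, 0.876, 0.482, -0.0]
wrist_force: [-0.3, -0.6, 0.4]
opening: 0.998
```

```bash
python3 st.py 122 0 256
python3 - <<'E'
from h import *
b=camera("scene")[170:350,270:430]
cv2.imwrite("pics/s3.png",cv2.resize(b,None,fx=3,fy=3))
E
```

```text
t 9.25 pos [0.5743 0.0158 0.2643] yhead -32.39 D 108.7 lat -0.1 z 264.3 F [-0.32 -0.61  0.37] op 1.00
inc [ 0.    -0.053  0.033]
```

View pics/s3.png

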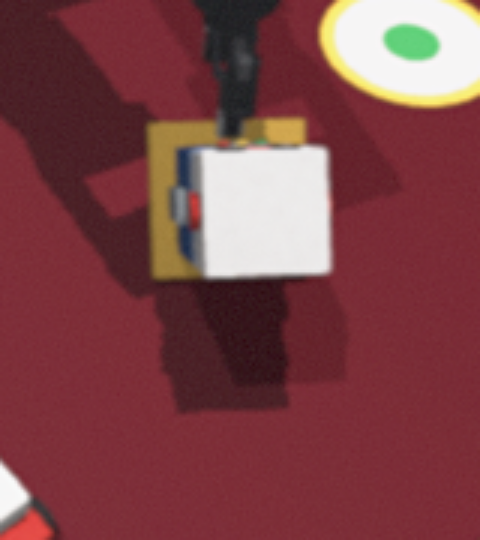

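Scene crop: the toy is at about 43°, with the heel slid roughly 5 mm toward the arm. I'll pull a bit further while the finger is still nested, so it is surely past balance.

Call:
drive_tool(increments=[[[0, -0.01, 0.007], 0], [[0, -0.02, 0.014], 0], [[0, -0.032, 0.02], 0], [[0, -0.043, 0.027], 0], [[0, -0.054, 0.034], 0], [[0, -0.065, 0.042], 0], [[0, -0.075, 0.05], 0], [[0, -0.08, 0.054], 0]])

```text
time_s: 10.3
eef_pos: [0.5569, 0.027, 0.2515]
eef_rot: [-0.001, 0.876, 0.482, -0.001]
wrist_force: [-9.0, 3.7, 11.6]
opening: 1.0
```

```bash
python3 st.py 122 0 256
python3 - <<'E'
from h import *
b=camera("scene")[170:350,270:430]
cv2.imwrite("pics/s4.png",cv2.resize(b,None,fx=3,fy=3))
E
```

```text
t 10.30 pos [0.5569 0.027  0.2515] yhead -32.36 D 129.4 lat 0.1 z 251.5 F [-8.99  3.72 11.59] op 1.00
inc [-0.     0.03  -0.018]
```

View pics/s4.png

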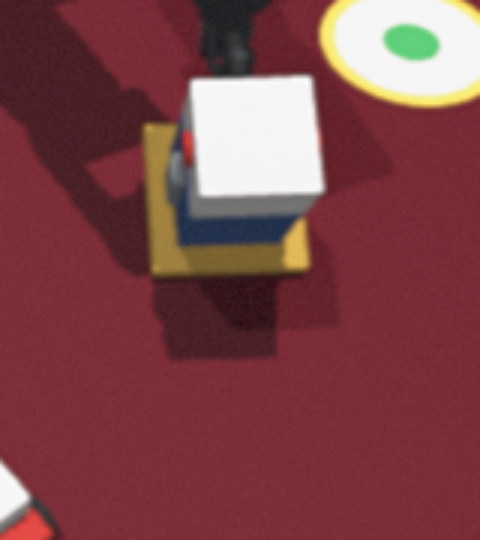

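The finger now carries the toy (about 10 N horizontally, 12 N up), so it is past balance. I'll fit its angle from the picture.

```bash
cat > fit2.py <<'E'
from fit import *
def fitang(L,off,s):
    U=(np.array([u for _,u in L])+.5)/s-.5+off;Q=np.array([q for q,_ in L])
    def g(p):
        M,o=pose(p[:3],p[3]);o=np.r_[p[:2],0]-M@[f,0,0];return (w2px("scene",Q@M.T+o)-U).ravel()
    def G(p):
        M,_=pose(p[:3],p[3]);h=np.r_[p[:2],0];return (w2px("scene",(Q-[f,0,0])@M.T+h)-U).ravel()
    s=least_squares(G,[.65,-.03,-.56,-.9]);return s
if __name__=="__main__":
    s=fitang([((-e,-e,.18),(190,80)),((-e,e,.18),(312,76)),((e,e,.18),(323,190)),((e,-e,.18),(197,197)),((f,-f,0),(153,273)),((f,f,0),(307,270)),((e,e,.116),(312,214)),((-f,-f,.016),(147,125))],(270,170),3)
    d=s.x[:2]-[.6662,-.0423];A=np.radians(-32.35)
    print('heel',s.x[:2],'slid D',-d@[np.cos(A),np.sin(A)],'theta',-np.degrees(s.x[3]),'yaw',np.degrees(s.x[2]),s.fun.round(1))
E
python3 fit2.py
```

```text
heel [ 0.66630451 -0.04017112] slid D 0.00105084961650026 theta 64.1369359258075 yaw -32.93795361542359 [ 1.2  0.1 -0.2  0.5 -0.1  0.4  1.5 -0.8  0.2  0.5 -0.5  0.1 -2.2 -0.2
 -0.  -0.3]
```

θ is about 64°, with the heel in place and the toy leaning on the finger. I'll raise the finger along its face to the head, letting θ creep to about 74°.

Call:
drive_tool(increments=[[[0, 0.007, -0.02], 0], [[0, 0.014, -0.045], 0], [[0, 0.025, -0.08], 0], [[0, 0.038, -0.12], 0], [[0, 0.05, -0.17], 0], [[0, 0.058, -0.22], 0], [[0, 0.06, -0.27], 0], [[0, 0.054, -0.32], 0]])

```text
time_s: 11.35
eef_pos: [0.5689, 0.0192, 0.3318]
eef_rot: [-0.0, 0.876, 0.482, -0.0]
wrist_force: [-2.0, 1.6, -0.2]
opening: 0.995
```

```bash
python3 st.py 142 0 329
python3 - <<'E'
from h import *
b=camera("scene")[170:350,270:430]
cv2.imwrite("pics/s5.png",cv2.resize(b,None,fx=3,fy=3))
E
```

```text
t 11.35 pos [0.5689 0.0192 0.3318] yhead -32.39 D 115.1 lat -0.1 z 331.8 F [-1.98  1.57 -0.21] op 1.00
inc [ 0.    -0.108  0.011]
```

View pics/s5.png

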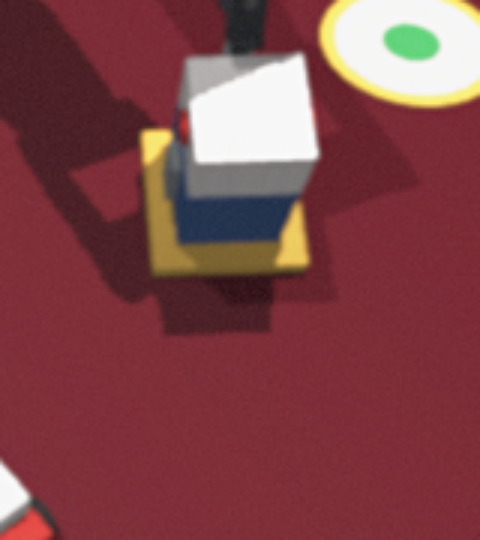

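The finger now carries 2.5 N against the head, θ is about 72°, and the heel is unmoved. I'll let it down.

Call:
drive_tool(increments=[[[0, -0.02, 0], 0], [[0, -0.045, 0.005], 0], [[0, -0.07, 0.01], 0], [[0, -0.095, 0.015], 0], [[0, -0.12, 0.02], 0], [[0, -0.145, 0.025], 0], [[0, -0.165, 0.03], 0], [[0, -0.185, 0.035], 0]])

```text
time_s: 12.4
eef_pos: [0.5297, 0.0441, 0.3221]
eef_rot: [0.0, 0.876, 0.482, 0.0]
wrist_force: [-1.3, 0.6, -1.8]
opening: 0.998
```

Call:
drive_tool(increments=[[[0, -0.02, 0], 0], [[0, -0.04, 0], 0], [[0, -0.06, 0], 0], [[0, -0.08, 0], 0], [[0, -0.12, 0], 0], [[0, -0.17, 0], 0], [[0, -0.22, 0], 0], [[0, -0.25, 0], 0]])

```text
time_s: 13.4
eef_pos: [0.4763, 0.078, 0.3222]
eef_rot: [-0.0, 0.876, 0.482, -0.0]
wrist_force: [0.7, 0.1, 0.0]
opening: 1.002
```

```bash
python3 st.py 142 0 329
python3 - <<'E'
from h import *
b=camera("scene")[120:300,270:470]
cv2.imwrite("pics/s6.png",cv2.resize(b,None,fx=3,fy=3))
cv2.imwrite("pics/t6.png",camera("top"))
E
```

```text
t 13.40 pos [0.4763 0.078  0.3222] yhead -32.36 D 224.8 lat -0.0 z 322.2 F [0.66 0.05 0.05] op 1.00
inc [ 0.     0.331 -0.027]
```

View pics/s6.png

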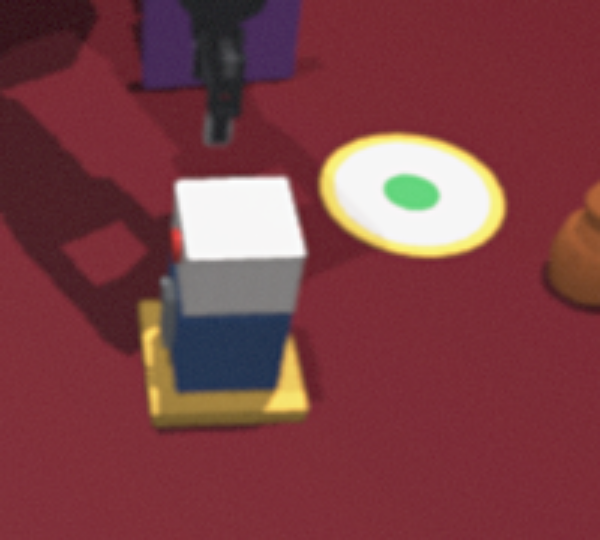

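The toy stands upright. I'll fit its pose.

```bash
cat > up.py <<'E'
from fit import *
MARK=np.array([.546,.300])
def up(obs,g=(.61,0,-.56)):
    # obs: list of (cam, off, scale, [(pt,uv)])
    def G(p):
        M=R.from_euler('z',p[2]).as_matrix();r=[]
        for n,off,s,L in obs:
            Q=np.array([q for q,_ in L]);U=(np.array([u for _,u in L])+.5)/s-.5+off
            r.append((w2px(n,Q@M.T+[p[0],p[1],0])-U).ravel())
        return np.concatenate(r)
    s=least_squares(G,g);print('O',s.x[:2].round(4),'yaw',np.degrees(s.x[2]).round(2),'res',s.fun.round(1).tolist())
    a=s.x[2];h=np.array([np.cos(a),np.sin(a)]);l=np.array([-h[1],h[0]]);d=MARK-s.x[:2]
    print('to mark: along +y_t %.1f mm, along -x_t %.1f mm'%(d@l*1e3,-d@h*1e3));return s.x
E
python3 - <<'E'
from up import *
up([("scene",(270,120),3,[((-e,-e,.18),(176,183)),((-e,e,.18),(290,178)),((e,e,.18),(305,257)),((e,-e,.18),(181,260)),((f,-f,.016),(152,417)),((f,f,.016),(307,406)),((-f,-f,.016),(138,303)),((f,-f,0),(156,428)),((f,f,0),(308,414))])])
E
```

```text
O [ 0.6116 -0.007 ] yaw -31.67 res [-0.1, -0.2, -2.1, -0.0, -0.2, -0.9, 2.9, -0.3, 0.7, -0.6, 0.2, 0.8, 0.3, -0.2, -0.9, -0.4, -1.0, 2.0]
to mark: along +y_t 226.8 mm, along -x_t 217.0 mm
```

```bash
python3 -c "
from bench import *;print(get_obs()['q'].round(3))"; sed -i 's/HE=np.array(.*\]);A=np.radians(-32.35)/HE=np.array([.6662,-.0423]);A=np.radians(-32.35)/' st.py
```

```text
[-0.084  0.069  1.911  0.     1.162  0.48 ]
```

Call:
drive_tool(increments=[[[0, 0, -0.1], 0], [[0, 0, -0.22], 0], [[0, 0, -0.3], 0], [[-0.08, 0.08, -0.32], 0], [[-0.22, 0.23, -0.32], 0], [[-0.38, 0.4, -0.32], 0], [[-0.52, 0.55, -0.32], 0], [[-0.6, 0.64, -0.32], 0]])

```text
time_s: 14.5
eef_pos: [0.5324, -0.1378, 0.4022]
eef_rot: [0.0, 0.877, 0.481, 0.0]
wrist_force: [0.7, 0.7, 0.6]
opening: 0.999
```

Call:
drive_tool(increments=[[[0, 0, 0.02], -0.11], [[0, 0, 0.05], -0.22], [[0, 0, 0.1], -0.33], [[0, 0, 0.16], -0.44], [[0, 0, 0.23], -0.55], [[0, 0, 0.3], -0.66], [[0, 0, 0.37], -0.77], [[0, 0, 0.42], -0.88]])

```text
time_s: 15.5
eef_pos: [0.5319, -0.1352, 0.2963]
eef_rot: [-0.0, 0.365, 0.931, -0.0]
wrist_force: [-0.2, -0.0, -0.0]
opening: 0.996
```

Call:
drive_tool(increments=[[[0, 0, 0.05], -0.1], [[0, 0, 0.12], -0.12], [[0, 0, 0.2], -0.12], [[0, 0, 0.28], -0.12], [[0, 0, 0.36], -0.12], [[0, 0, 0.43], -0.12], [[0, 0, 0.48], -0.12], [[0, 0, 0.5], -0.12]])

```text
time_s: 16.5
eef_pos: [0.5318, -0.1349, 0.1713]
eef_rot: [-0.001, 0.279, 0.96, 0.0]
wrist_force: [0.1, 0.2, 0.3]
opening: 1.001
```

```bash
python3 st.py 64 -150 168
```

```text
t 16.50 pos [ 0.5318 -0.1349  0.1713] yhead 57.58 D 64.0 lat -150.2 z 171.3 F [0.1  0.18 0.35] op 1.00
inc [-0.     0.001  0.013]
```

Call:
drive_tool(increments=[[[0, 0.02, 0.016], 0], [[0, 0.05, 0.016], 0], [[0, 0.08, 0.016], 0], [[0, 0.11, 0.016], 0], [[0, 0.15, 0.016], 0], [[0, 0.2, 0.016], 0], [[0, 0.25, 0.016], 0], [[0, 0.3, 0.016], 0]])

```text
time_s: 17.5
eef_pos: [0.5725, -0.0716, 0.1685]
eef_rot: [0.0, 0.279, 0.96, -0.0]
wrist_force: [-2.3, -4.2, 2.1]
opening: 1.003
```

Call:
drive_tool(increments=[[[0, 0.05, 0], 0], [[0, 0.1, 0], 0], [[0, 0.15, 0], 0], [[0, 0.19, 0], 0], [[0, 0.22, 0], 0], [[0, 0.24, 0], 0], [[0, 0.25, 0], 0], [[0, 0.25, 0], 0]])

```text
time_s: 18.5
eef_pos: [0.6057, -0.0187, 0.1682]
eef_rot: [0.0, 0.279, 0.96, 0.0]
wrist_force: [-1.4, -0.9, 1.2]
opening: 0.998
```

```bash
python3 st.py
python3 - <<'E'
from h import *
b=camera("scene")[150:300,280:440]
cv2.imwrite("pics/s7.png",cv2.resize(b,None,fx=4,fy=4))
E
```

```text
t 18.50 pos [ 0.6057 -0.0187  0.1682] yhead 57.62 D 63.7 lat -12.4 z 168.2 F [-1.38 -0.9   1.15] op 1.00
```

View pics/s7.png

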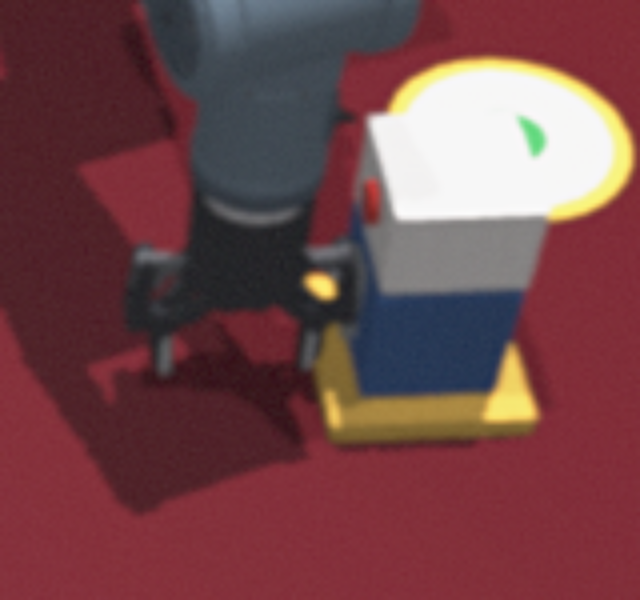

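Scene crop: the toy is standing after the push. I'll refit its pose to check the yaw.

Run:
```python
from up import *
up([("scene",(280,150),4,[((-e,-e,.18),(368,115)),((e,e,.18),(550,213)),((e,-e,.18),(398,222)),((f,-f,.016),(335,427)),((f,f,.016),(540,416)),((f,-f,0),(335,440)),((f,f,0),(536,431)),((e,-e,.116),(385,291)),((e,e,.116),(527,288))])],(.67,.08,-.56))
```

```text
O [0.6678 0.0843] yaw -31.11 res [0.3, 0.4, 0.5, -0.6, 0.5, -1.0, 0.1, -0.0, -0.4, 0.0, -0.6, 0.6, -0.7, 0.2, -0.2, 0.7, 0.5, -0.4]
to mark: along +y_t 121.8 mm, along -x_t 215.7 mm
```

Call:
drive_tool(increments=[[[0, -0.08, 0], 0.05], [[0, -0.16, 0], 0.16], [[-0.06, -0.22, 0], 0.27], [[-0.18, -0.22, 0], 0.38], [[-0.3, -0.22, 0], 0.49], [[-0.42, -0.22, 0], 0.6], [[-0.54, -0.22, 0], 0.71], [[-0.64, -0.22, 0], 0.82]])

```text
time_s: 19.55
eef_pos: [0.7122, -0.1512, 0.1679]
eef_rot: [-0.0, 0.801, 0.598, 0.0]
wrist_force: [0.0, -0.1, -0.2]
opening: 1.001
```

```bash
python3 st.py -88 108 168
```

```text
t 19.55 pos [ 0.7122 -0.1512  0.1679] yhead -16.52 D -97.1 lat -67.4 z 167.9 F [ 0.04 -0.13 -0.23] op 1.00
inc [0.685 0.156 0.   ]
```

Call:
drive_tool(increments=[[[0.05, 0.01, 0], 0.08], [[0.14, 0.03, 0], 0.164], [[0.25, 0.055, 0], 0.164], [[0.36, 0.08, 0], 0.164], [[0.48, 0.11, 0], 0.164], [[0.58, 0.13, 0], 0.164], [[0.65, 0.148, 0], 0.164], [[0.685, 0.156, 0], 0.164]])

```text
time_s: 20.55
eef_pos: [0.7968, 0.0039, 0.1679]
eef_rot: [-0.0, 0.87, 0.493, -0.0]
wrist_force: [-0.2, -0.2, 0.4]
opening: 0.996
```

```bash
python3 st.py 160 108 168
```

```text
t 20.55 pos [0.7968 0.0039 0.1679] yhead -30.88 D -85.6 lat 109.0 z 167.9 F [-0.18 -0.16  0.4 ] op 1.00
inc [ 0.021 -0.982 -0.   ]
```

Call:
drive_tool(increments=[[[0.002, -0.03, 0], 0], [[0.004, -0.06, 0], 0], [[0.006, -0.09, 0], 0], [[0.008, -0.12, 0], 0], [[0.01, -0.16, 0], 0], [[0.01, -0.21, 0], 0], [[0.01, -0.26, 0], 0], [[0.01, -0.31, 0], 0]])

```text
time_s: 21.55
eef_pos: [0.7308, 0.0449, 0.1687]
eef_rot: [0.0, 0.87, 0.493, 0.0]
wrist_force: [3.3, -2.1, 1.4]
opening: 1.001
```

Call:
drive_tool(increments=[[[0, -0.05, 0], 0], [[0, -0.1, 0], 0], [[0, -0.15, 0], 0], [[0, -0.2, 0], 0], [[0, -0.25, 0], 0], [[0, -0.29, 0], 0], [[0, -0.31, 0], 0], [[0, -0.32, 0], 0]])

```text
time_s: 22.55
eef_pos: [0.6625, 0.0859, 0.1683]
eef_rot: [0.0, 0.87, 0.493, 0.0]
wrist_force: [4.0, -1.9, 1.3]
opening: 1.003
```

```bash
python3 st.py
python3 - <<'E'
from h import *
b=camera("scene")[110:260,290:450]
cv2.imwrite("pics/s8.png",cv2.resize(b,None,fx=4,fy=4))
E
```

```text
t 22.55 pos [0.6625 0.0859 0.1683] yhead -30.94 D 71.7 lat 106.3 z 168.3 F [ 4.03 -1.92  1.35] op 1.00
```

View pics/s8.png

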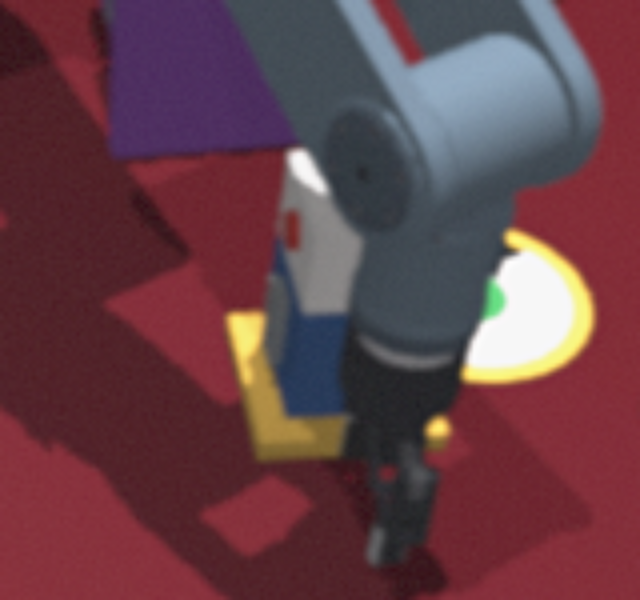

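Call:
drive_tool(increments=[[[0, -0.05, 0], 0], [[0, -0.1, 0], 0], [[0, -0.15, 0], 0], [[0, -0.2, 0], 0], [[0, -0.25, 0], 0], [[0, -0.3, 0], 0], [[0, -0.34, 0], 0], [[0, -0.36, 0], 0]])

```text
time_s: 23.6
eef_pos: [0.5852, 0.1321, 0.1682]
eef_rot: [0.0, 0.87, 0.493, -0.0]
wrist_force: [4.8, -2.6, 1.4]
opening: 1.0
```

Call:
drive_tool(increments=[[[0, 0.03, 0], 0], [[0, 0.08, 0], 0], [[0, 0.16, 0], 0], [[0, 0.26, 0], 0], [[0, 0.38, 0], 0], [[-0.1, 0.48, 0], 0], [[-0.25, 0.52, 0], 0], [[-0.4, 0.52, 0], 0]])

```text
time_s: 24.6
eef_pos: [0.646, -0.0228, 0.1677]
eef_rot: [-0.0, 0.87, 0.492, -0.0]
wrist_force: [0.0, 0.3, 0.1]
opening: 1.001
```

```bash
python3 st.py
python3 - <<'E'
from h import *
b=camera("scene")[110:260,290:450]
cv2.imwrite("pics/s9.png",cv2.resize(b,None,fx=4,fy=4))
E
```

```text
t 24.60 pos [ 0.646  -0.0228  0.1677] yhead -30.99 D 27.5 lat 5.7 z 167.7 F [0.03 0.31 0.08] op 1.00
```

View pics/s9.png

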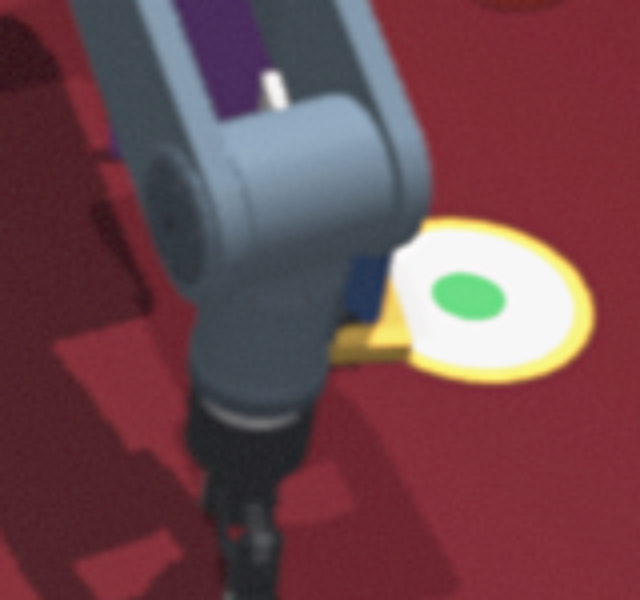

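Call:
drive_tool(increments=[[[-0.1, -0.06, 0], -0.1], [[-0.2, -0.14, 0], -0.21], [[-0.28, -0.23, 0], -0.32], [[-0.34, -0.32, 0], -0.43], [[-0.352, -0.41, 0], -0.54], [[-0.352, -0.5, 0], -0.65], [[-0.352, -0.57, 0], -0.76], [[-0.352, -0.609, 0], -0.87]])

```text
time_s: 25.65
eef_pos: [0.4694, -0.0178, 0.168]
eef_rot: [-0.001, 0.361, 0.933, 0.0]
wrist_force: [0.4, 0.9, 0.5]
opening: 1.002
```

```bash
python3 st.py
python3 - <<'E'
from h import *
o=get_obs();r=rot(o['eef_rot']);print('inc',(r.inv().apply(np.array([.407,.07,.168])-o['eef_pos'])/.25).round(3))
a=camera("scene")[110:260,290:430];b=camera("top")[140:290,120:270]
cv2.imwrite("pics/s10.png",np.hstack([cv2.resize(a,(373,400)),cv2.resize(b,(400,400))]))
cv2.imwrite("pics/t10.png",cv2.resize(b,(600,600)))
E
```

```text
t 25.65 pos [ 0.4694 -0.0178  0.168 ] yhead 47.66 D 179.4 lat -84.6 z 168.0 F [0.44 0.94 0.48] op 1.00
inc [0.421 0.092 0.   ]
```

View pics/s10.png

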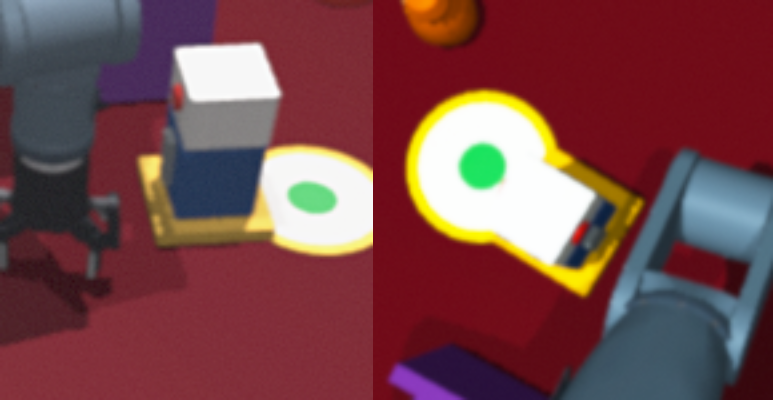

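Left crop: the toy stands upright, with its plate corners at (138,157), (155,243) and (272,233). Right crop: the mark's centre is at (482,166) and plate corners are at (583,297) and (642,200).

Run:
```python
from up import *
k=2.667
S=("scene",(290,110),k,[((-e,-e,.18),(172,49)),((-e,e,.18),(263,42)),((e,e,.18),(281,97)),((e,-e,.18),(183,103)),((-f,-f,.016),(138,157)),((f,-f,0),(157,246)),((f,f,0),(273,238))])
T=("top",(120,140),k,[((f,-f,.016),(269,200)),((-f,-f,.016),(211,298))])
for o in([S],[S,T]): up(o,(.48,.19,-.55))
for n,off,uv in(("scene",(290,110),(312,197)),("top",(120,140),(109,166))):
    print('mark',px2w(n,(np.array(uv)+.5)/k-.5+off,0))
```

```text
O [0.4822 0.1923] yaw -31.26 res [1.1, -0.1, -1.9, 1.3, -1.2, -0.3, 2.6, -1.1, 0.2, 0.1, -0.8, -0.3, -0.1, 0.7]
to mark: along +y_t 125.2 mm, along -x_t 1.4 mm
O [0.4817 0.193 ] yaw -31.16 res [1.1, -0.2, -1.8, 1.1, -1.1, -0.5, 2.7, -1.3, 0.2, -0.0, -0.7, -0.5, -0.1, 0.4, 0.6, 0.5, 0.3, -0.9]
to mark: along +y_t 124.8 mm, along -x_t 0.3 mm
mark [ 5.46501467e-01  3.00459671e-01 -1.11022302e-16]
mark [0.54672671 0.30035427 0.        ]
```

The toy is 125 mm short along its y axis and within 1.5 mm sideways. Now the final leg.

Call:
drive_tool(increments=[[[0.04, 0, 0], -0.06], [[0.1, 0.0, 0], -0.124], [[0.18, 0.0, 0], -0.124], [[0.26, 0.02, 0], -0.124], [[0.34, 0.05, 0], -0.124], [[0.39, 0.07, 0], -0.124], [[0.415, 0.088, 0], -0.124], [[0.421, 0.088, 0], -0.124]])

```text
time_s: 26.75
eef_pos: [0.4074, 0.0701, 0.1683]
eef_rot: [0.0, 0.271, 0.963, 0.0]
wrist_force: [0.5, 0.5, 0.2]
opening: 1.0
```

```bash
python3 st.py
python3 - <<'E'
from h import *
o=get_obs();r=rot(o['eef_rot']);print('inc',(r.inv().apply(np.array([.484,.1974,.168])-o['eef_pos'])/.25).round(3))
E
```

```text
t 26.75 pos [0.4074 0.0701 0.1683] yhead 58.54 D 278.7 lat -43.5 z 168.3 F [0.54 0.53 0.24] op 1.00
inc [0.005 0.594 0.001]
```

Call:
drive_tool(increments=[[[0, 0.03, 0], 0], [[0, 0.06, 0], 0], [[0, 0.09, 0], 0], [[0.002, 0.12, 0], 0], [[0.002, 0.16, 0], 0], [[0.003, 0.2, 0], 0], [[0.003, 0.24, 0], 0], [[0.003, 0.28, 0], 0]])

```text
time_s: 27.75
eef_pos: [0.443, 0.1299, 0.168]
eef_rot: [-0.001, 0.271, 0.963, -0.001]
wrist_force: [-3.5, -5.0, 3.0]
opening: 1.0
```

Call:
drive_tool(increments=[[[0, 0.05, 0], 0], [[0, 0.1, 0], 0], [[0, 0.15, 0], 0], [[0, 0.2, 0], 0], [[0, 0.245, 0], 0], [[0, 0.28, 0], 0], [[0, 0.3, 0], 0], [[0, 0.308, 0], 0]])

```text
time_s: 28.75
eef_pos: [0.4831, 0.1955, 0.1679]
eef_rot: [-0.0, 0.271, 0.963, -0.0]
wrist_force: [-3.9, -4.4, 2.0]
opening: 0.997
```

Call:
drive_tool(increments=[[[0, -0.02, 0], 0], [[0, -0.06, 0], 0], [[0, -0.12, 0], 0], [[0, -0.18, 0], 0], [[0, -0.24, -0.05], 0], [[0, -0.3, -0.15], 0], [[0, -0.36, -0.25], 0], [[0, -0.4, -0.32], 0]])

```text
time_s: 29.75
eef_pos: [0.4304, 0.109, 0.2491]
eef_rot: [0.0, 0.272, 0.962, 0.0]
wrist_force: [-0.4, -0.2, -0.4]
opening: 1.003
```

```bash
python3 st.py
python3 - <<'E'
from h import *
a=camera("scene")[80:230,310:450];b=camera("top")[130:280,90:240]
cv2.imwrite("pics/s11.png",np.hstack([cv2.resize(a,(373,400)),cv2.resize(b,(400,400))]))
E
```

```text
t 29.75 pos [0.4304 0.109  0.2491] yhead 58.46 D 280.1 lat 1.7 z 249.1 F [-0.42 -0.24 -0.44] op 1.00
```

View pics/s11.png

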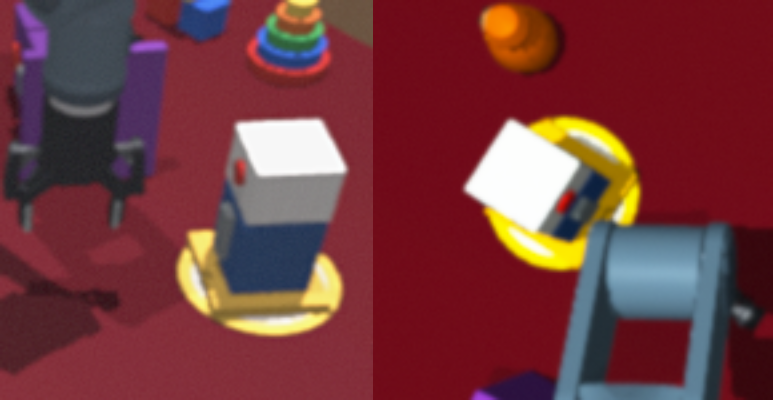

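Both crops show the toy standing inside the yellow ring, with the doll untouched and the gripper clear. I'll check it numerically.

Run:
```python
import up as m
from up import *
m.MARK=np.array([.5466,.3004]);k=2.667
S=("scene",(310,80),k,[((-e,-e,.18),(238,123)),((-e,e,.18),(323,119)),((e,e,.18),(347,171)),((e,-e,.18),(248,176)),((-f,-f,.016),(187,232)),((f,-f,0),(213,319)),((f,f,0),(329,310))])
T=("top",(90,130),k,[((e,e,.18),(139,119)),((-e,e,.18),(91,188)),((-e,-e,.18),(170,234)),((e,-e,.18),(207,165)),((f,-f,.016),(265,180))])
for o in([S],[T],[S,T]): up(o,(.54,.30,-.55))
```

```text
O [0.5438 0.2975] yaw -32.05 res [-0.5, -0.1, -1.3, 0.4, -1.0, -0.2, 3.3, -1.0, 0.8, -0.3, -0.9, -0.2, -0.4, 1.5]
to mark: along +y_t 4.0 mm, along -x_t -0.8 mm
O [0.5426 0.2952] yaw -31.59 res [0.4, 0.7, 1.3, 0.8, -2.5, -0.1, 0.7, -0.4, 0.3, -1.1]
to mark: along +y_t 6.5 mm, along -x_t -0.7 mm
O [0.5435 0.2964] yaw -31.86 res [-0.9, 0.0, -1.7, 0.5, -1.4, -0.2, 3.0, -0.9, 0.4, -0.1, -1.2, -0.1, -0.7, 1.6, 0.1, 0.3, 0.8, 0.4, -3.0, -0.4, 0.3, -0.7, -0.1, -1.2]
to mark: along +y_t 5.0 mm, along -x_t -0.5 mm
```

It is about 5 mm off centre (20 mm allowed) and the robot touches nothing, so I'm handing in.

```bash
python3 -c "
from bench import *
print(hand_in())"
```

```text
the job is handed in; nothing more can be done
None
```

The toy robot is standing upright on its foot plate at the mark, about 5 mm from the centre (20 mm allowed), and the job is handed in. No verdict was reported.

- **Tipping:** I hooked the front rim with one finger and pulled the toy over its heel. The same finger's back then held its face (2.5 N at the head) until it was down. At one point past balance it rolled about 20° onto the finger, with about 15 N there. Its turning speed could not be read directly.
- **Sliding:** I pushed it at the foot plate in three straight legs, and its yaw changed by less than 2°.
- **Last checks:** The scene and top cameras disagreed slightly, giving 4.0 and 6.5 mm off centre. The toy looked upright in both, and a few of the picked corner points were off by up to 3 px. The gripper was clear and the wrist force near zero at 29.75 s.
- **Bystanders:** The doll looked untouched in the last picture. The gift box and car were not measured again, but the arm never went near them at low height.
- **Pictures:** I viewed 13, three more than the budget of 10.

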